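Fold the garlic press shut and put it away in the utensil tray

TASK

The garlic press has been left lying open on the counter. Squeeze its two handles fully shut, then lay it flat in the empty wide lane of the utensil tray, lowering it in rather than dropping it, and let go. Leave the blender jar, the brush, the pot lid and the spoon where they are.

Things in the scene. Friction and masses are not known exactly. Their poses are not given: they have to be found in the camera images.
- press: Hopper half of a garlic press: cast aluminium, charcoal handles, lying on its side (pin upright). Shut: 186 mm long (x -93 to +93), 26 wide over the handles, 26 high, 0.17 to 0.27 kg. Origin: under the middle of the shut press, at its underside, midway between the handles. +x: along this half, head to handle end; z up; +y to the other half. Handle: x -51 to +93, y -13 to -3, z 2 to 24 mm.
- press_arm (a joint): Opening angle of the plunger half about the pin, rad: 0 = shut (handles parallel, firm stop), growing as it swings to the press's +y. Starts at 0.5 to 0.75, too wide for the lane. Held by friction only (about 0.03 N m), no spring: it stays where it is left. Shut, its handle mirrors the other one: y +3 to +13 mm.
- press_hinge (a point): The hinge pin, on its axis, 13 mm above the underside of the press (x -85 mm, y 0 from its origin); axes as press. The hopper (perforated chamber) reaches from 6 to 36 mm past the pin, and 20 mm to the press's -y side, 0 to 26 mm high.
- hopper_handle_end (a point): Middle of the free end of the hopper half's handle, 178 mm from the pin and 13 mm above the underside.
- plunger_handle_end (a point): Middle of the free end of the plunger half's handle, 178 mm from the pin and 13 mm above the underside; it moves with the joint press_arm. Shut, it lies 16 mm from hopper_handle_end.
- tray: Grey-green plastic utensil tray, 256 x 176 mm and 42 mm high, walls and floor 4 mm, fixed to the counter by its grippy feet. Origin: under its centre. +x runs along the two lanes, z is up. The wide lane (248 x 100 mm inside) is at its -y side and empty, the narrow lane (248 x 64 mm inside) at its +y side holds a spoon. The wall between the lanes is 40 mm high.
- wide_lane (a point): Centre of the floor of the tray's wide lane, 4 mm above the counter; axes as the tray's. The press may lie here either way round.
- spoon: Serving spoon with a steel bowl and wooden handle, 165 mm long, lying in the tray's narrow lane; a bystander. Origin at its underside.
- jar: The blender's detached glass jar, 190 mm tall, 132 mm across the rim, with a handle on its +y side reaching 114 mm from the axis, 0.9 kg; a bystander. Origin: centre of its underside.
- brush: Blue plastic cleaning brush standing on its white bristles, 130 x 50 mm, 71 mm high, long side along its x; a bystander. Origin: centre of its underside.
- pot_lid: Aluminium pot lid, 160 mm across, 52 mm high with its black knob; a bystander. Origin: centre of its underside.
Things that resemble listed ones, but are neither listed nor needed, are in the scene too. What is meant by the press is not yellow, and is the smaller of those in its own colour.

How it is judged:
By the outcome, as a careful person would: the job done as asked, in the order asked, and still so for the second after the job is handed in, with the robot touching nothing.
It also fails if it takes over 45 s, if anything falls off the work surface, if the arm or the gripper's body presses on something with over 40 N, if the wrist force passes 120 N, or if a joint passes its speed limit or range.

ROBOT

A 7-joint arm with a two-finger parallel gripper is mounted at the origin on the work surface. World frame = base frame: x ahead of the robot, y to its left, z up, the work surface at z = 0. Lengths are in m, angles in rad, forces in N, time in s.
With the tool pointing down it reaches from about 0.4 to 0.925 m from the base axis. Payload 4.1 kg.
Tool frame: the origin (TCP) lies between the finger pads; the fingertips stand 17 mm ahead of it and the grasp point (between the pads) lies 2 mm behind it; x points along the fingers, z is the direction in which the jaws open and shut, and the axes are right-handed (so a half turn about x gives the same grasp; the last joint's range is limited). The gripper opens to 85 mm and grips with 20 to 120 N. Pads are 22 mm wide; open, the fingers measure 114 mm over their backs; the gripper's body (76 mm by 85 mm) begins 54 mm behind the grasp point. The pads swing forward as they close: fully open they stand 13 mm farther back than shut.
Start: joints at [-1.404, 0.398, 0.045, 1.537, -0.019, 1.207, -0.051], TCP at [0.171, 0.627, 0.248] pointing down, gripper open.
Joint ranges: [-2.82, 2.82], [-0.49, 2.23], [-1.37, 1.46], [0, 2.46], [-1.36, 4.5], [0.23, 2], [-2.94, 2.94]. Speed limits (rad/s): [2.57, 2.57, 3.14, 3.14, 3.14, 3.14, 3.14].

INTERFACE

Orientations are given as [roll, pitch, yaw] about the fixed x, y, z axes, in that order (R = Rz(yaw) Ry(pitch) Rx(roll)).
In Python, from workcell import readout, cams, ticket, look_for, silhouettes, pinpoint gives the robot as it stands.
- The arm moves only by the tool send_rows, never from a script. Its argument "steps" is a list of rows, each a list of 5 numbers: the shift along the tool's x, y, z in mm, then the turn about the tool's x in degrees, then the opening, from 0 (shut) to 1 (fully open). A call has exactly 5 rows; each row shifts and turns the pose as measured when the row begins, along the tool's axes as they then stand; what a row does not reach is not made up. A row lasts 1/12 s, in which the tool goes at most 41.7 mm and 7.16 degrees, less where a joint would pass 70% of its speed; a pose out of reach is approached as far as the arm can. A call is refused whole if a number of a shift passes 41.7 or a number of a turn 7.16, either way. A call with a gripper value outside its range is refused whole. The fingers move at their own pace and stop on an object; "squeeze" is the grip in N (left out, the last holds). Time passes only in rows, so rows that do not move let the fingers close, or fill a call up. It gives the time, the measured TCP pose, the force and the opening at its end, in the units of the state.
- readout.state(): the state, without advancing time (a new reading comes with each control period).
- cams.capture(name): name is "scene" or "side" or "wrist"; returns a dict with "pixels" (480x640x3 uint8, red, green, blue), "z_map" (480x640 float32, m along the optical axis (not along the pixel's ray), 0 where there is no reading), "mtx" (3x3 intrinsics, pixels), "rvec" (rotation vector, rad) and "tvec" (3), from world to camera coordinates, as OpenCV has them. Camera axes: x right, y down, z forward; pixel columns grow to the right and rows downward; lengths in m; the calibration is good to about 2 mm. A picture is of the moment at which its call begins.
- ticket.hand_in(): hands the job in, once; it reports no verdict.
Trained networks look in a picture, given as the dict that the camera call returned (one of the last four; its "shot" number tells which), for a name from the list of things; names that differ only in an ending like _2 or _b are one class to them, and where a whole thing is asked for, a point or a joint stands for the part that bears it (a point fixed in the world has none). Each returns a list of dicts, best first, with "confidence" (0 to 1); they miss things now and then, are a little off and sometimes report something else, mostly with a low value. They report only what shows in the picture. A call takes as long as a camera call. They do not tell look-alikes from the thing itself.
- look_for(picture, name): "xyz" ([x, y, z] in m, in world coordinates, good to about 4 mm: the middle of the surface that is visible of it).
- silhouettes(picture, name): "mask" (480x640 bool, what is visible of it).
- pinpoint(picture, name): "xyz" ([x, y, z] in m, in world coordinates, good to about 4 mm: a listed point, or the origin of a listed thing).
The state is a dict: "time": time; "joints": joint angles; "dq": joint speeds; "effort": joint torques, N m; "eef_pos": TCP position; "ee_rot": TCP orientation; "wrist_force": force on the tool from outside, world axes, zero at the start; "moment": the same for the moment, N m; "grip_width": finger opening in m.
Only numpy, scipy, OpenCV 4.12 (cv2) and the standard library are available. Lean on these libraries where they do the work, as an engineer would, in place of code of your own. Each camera call takes 0.05 s, during which the arm holds its last target.

## Working session

There is one attempt and no reset: what is moved stays moved. The work goes in short steps, Python scripts to look and compute and a tool call to move; the robot and the scene stay as the last step left them, time stands still between calls to the robot, and variables do not carry over. Pictures are saved under pics/ and viewed, and the job is handed in when it is done.

Besides the shell and the picture viewer there is one more tool, called after "Emit:" as name(argument=value, ...), one argument or row to a line, values as JSON. send_rows: Moves the arm, as the interface text tells. Its arguments: {"type":"object","properties":{"steps":{"type":"array"},"squeeze":{"type":"number"}},"required":["steps"]}

```bash
mkdir -p pics; ls; cat > h.py <<'E'
import numpy as np, cv2
from workcell import readout, cams, ticket, look_for, silhouettes, pinpoint
def save(p,n): cv2.imwrite('pics/'+n+'.png', cv2.cvtColor(p['pixels'],cv2.COLOR_RGB2BGR))
def proj(p,X):
    return cv2.projectPoints(np.array(X,float).reshape(-1,3),p['rvec'],p['tvec'],p['mtx'],None)[0].reshape(-1,2)
def cloud(p):
    z=p['z_map']; v,u=np.mgrid[0:480,0:640]; K=p['mtx']
    c=np.stack([(u-K[0,2])/K[0,0]*z,(v-K[1,2])/K[1,1]*z,z],-1)
    R=cv2.Rodrigues(np.array(p['rvec'],float))[0]
    return (c-np.array(p['tvec']).reshape(3))@R
E
python3 - <<'E'
from h import *
print(readout.state())
for c in ['scene','side','wrist']:
    p=cams.capture(c); save(p,c+'0')
    for n in ['press','press_hinge','hopper_handle_end','plunger_handle_end','wide_lane','tray']:
        for d in pinpoint(p,n)[:4]: print(c,n,np.round(d['xyz'],3),round(d['confidence'],2),proj(p,d['xyz']).round(0))
E
```

```text
pics
{'time': 0.0, 'joints': array([-1.40401122,  0.39920089,  0.04500788,  1.53788474, -0.01873113,
        1.20688914, -0.05070976]), 'dq': array([ 7.49484457e-05, -9.45813108e-06, -4.88216639e-05, -7.01053977e-05,
       -1.94029620e-05,  8.08559905e-04,  3.30721327e-04]), 'effort': array([-5.54903054e-04, -4.75118208e+01,  1.36439547e+00, -2.54217285e+01,
        1.15838033e-02,  9.16024495e-03, -1.76700414e-06]), 'eef_pos': array([0.17052846, 0.62660856, 0.24725503]), 'ee_rot': array([-3.09216256,  1.56883552, -1.78703625]), 'wrist_force': array([-0.60359683, -0.16535891, -0.16457837]), 'moment': array([-0.02615413,  0.02938628, -0.02526949]), 'grip_width': 0.08529242917477337}
scene press [ 0.507 -0.169 -0.001] 0.92 [[292. 222.]]
scene press [ 0.349 -0.04   0.001] 0.91 [[373. 196.]]
scene press [ 0.709 -0.266  0.   ] 0.89 [[205. 271.]]
scene press_hinge [ 0.554 -0.099  0.012] 0.77 [[309. 247.]]
scene press_hinge [ 0.414 -0.144  0.02 ] 0.77 [[321. 193.]]
scene press_hinge [ 0.622 -0.247  0.012] 0.61 [[234. 242.]]
scene hopper_handle_end [0.292 0.078 0.016] 0.97 [[430. 195.]]
sce
[... 683 characters left out ...]
 0.95 [[258. 260.]]
side press_hinge [ 0.624 -0.245  0.011] 0.93 [[355. 287.]]
side press_hinge [ 0.553 -0.102  0.016] 0.64 [[314. 241.]]
side hopper_handle_end [ 0.453 -0.245  0.012] 0.78 [[279. 298.]]
side hopper_handle_end [ 0.798 -0.294  0.01 ] 0.68 [[437. 294.]]
side hopper_handle_end [0.291 0.072 0.016] 0.63 [[202. 203.]]
side hopper_handle_end [ 0.775 -0.062  0.002] 0.51 [[400. 220.]]
side plunger_handle_end [0.271 0.061 0.017] 0.67 [[194. 207.]]
side plunger_handle_end [ 0.564 -0.279  0.017] 0.63 [[332. 303.]]
side plunger_handle_end [ 0.797 -0.279  0.011] 0.63 [[435. 289.]]
side wide_lane [0.559 0.21  0.003] 0.81 [[299. 158.]]
side wide_lane [ 0.549  0.239 -0.001] 0.42 [[294. 153.]]
```

View pics/scene0.png

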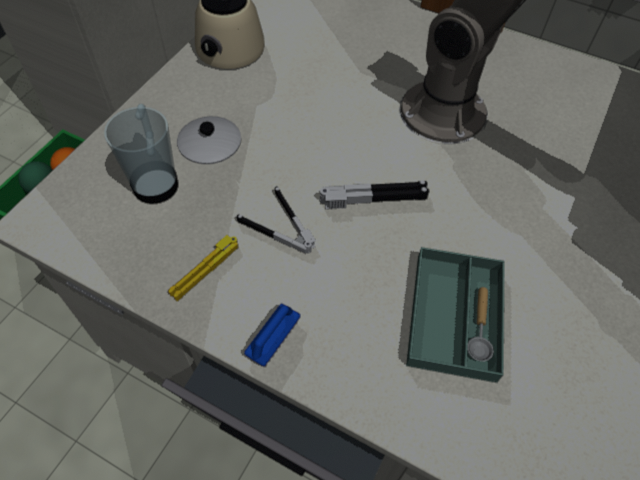

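View pics/side0.png

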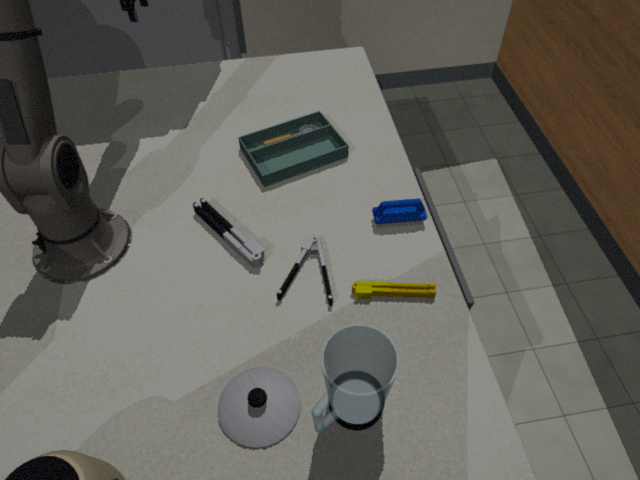

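The scene view shows three presses: yellow at (205,268), a larger charcoal one at (373,193), and the smaller open charcoal one with its hinge at (310,245) and handle ends at (276,189) and (237,217). The smaller one is the target. The tray is at (456,316), with its empty wide lane on the left. Next I'll measure the press geometry and the tray yaw.

```bash
python3 - <<'E'
from h import *
from scipy.spatial.transform import Rotation as Ro
s=readout.state(); print(Ro.from_euler('xyz',s['ee_rot']).as_matrix().round(3))
for c in ['scene','side']:
    p=cams.capture(c); P=cloud(p)
    for d in silhouettes(p,'press')[:4]:
        m=d['mask']; X=P[m&(p['z_map']>0)]; X=X[X[:,2]>0.006]; print(c,'press',round(d['confidence'],2),X.mean(0).round(3),X.min(0).round(3),X.max(0).round(3))
    for d in silhouettes(p,'tray')[:1]:
        X=P[d['mask']&(p['z_map']>0)]; X=X[(X[:,2]>0.034)&(X[:,2]<0.05)]
        r=cv2.minAreaRect((X[:,:2]*1000).astype(np.float32)); print(c,'tray',r, X[:,2].max())
    for n in ['jar','brush','pot_lid','spoon']:
        for d in pinpoint(p,n)[:1]: print(c,n,np.round(d['xyz'],3),round(d['confidence'],2))
    u,v=proj(p,[0.53,-0.19,0.0])[0].astype(int)
    im=p['pixels'][v-60:v+60,u-80:u+80]; cv2.imwrite(f'pics/{c}z.png',cv2.resize(im,None,fx=5,fy=5,interpolation=cv2.INTER_CUBIC)[:,:,::-1])
    print(u,v)
    x,y=np.nonzero(np.ones((1,1)))
    X=P.reshape(-1,3); k=(X[:,2]>0.012)&(X[:,2]<0.04)&(X[:,0]>.42)&(X[:,0]<.6)&(X[:,1]>-.31)&(X[:,1]<-.07)&(X[:,0]-.42+ (X[:,1]+.17)*-0.0>0)
    np.save(f'c_{c}.npy',X[k]); print(k.sum(), X[k].min(0),X[k].max(0))
E
```

```text
[[ 0.    -0.965  0.263]
 [ 0.     0.263  0.965]
 [-1.     0.     0.   ]]
scene press 0.64 [ 0.541 -0.168  0.019] [ 0.451 -0.277  0.006] [ 0.572 -0.092  0.029]
scene press 0.55 [ 0.36  -0.037  0.026] [ 0.275 -0.144  0.006] [0.436 0.075 0.039]Traceback (most recent call last):
  File "<stdin>", line 10, in <module>
    return umr_maximum(a, axis, None, out, keepdims, initial, where)
ValueError: zero-size array to reduction operation maximum which has no identity
```

```bash
python3 - <<'E'
import numpy as np,cv2
im=np.full((500,500,3),255,np.uint8)
for f,c in [('scene',(255,0,0)),('side',(0,0,255))]:
    for x,y,z in np.load(f'c_{f}.npy'):
        cv2.circle(im,(int((x-.40)*2000),int((-0.07-y)*2000)),2,c,-1)
cv2.imwrite('pics/top.png',im)
E
```

```text
Traceback (most recent call last):
FileNotFoundError: [Errno 2] No such file or directory: 'c_scene.npy'
```

```bash
cat > m.py <<'E'
from h import *
top=np.full((500,500,3),255,np.uint8)
for c,col in [('scene',(255,0,0)),('side',(0,0,255))]:
    p=cams.capture(c); X=cloud(p).reshape(-1,3)[p['z_map'].ravel()>0]
    T=X[(X[:,2]>0.036)&(X[:,2]<0.048)&(abs(X[:,0]-.55)<.17)&(abs(X[:,1]-.24)<.17)]
    print(c,'tray rim',len(T))
    if len(T): print(cv2.minAreaRect((T[:,:2]*1000).astype(np.float32)))
    for d in silhouettes(p,'tray')[:2]: print(d['confidence'],d['mask'].sum())
    for n in ['jar','brush','pot_lid','spoon']:
        for d in pinpoint(p,n)[:1]: print(c,n,np.round(d['xyz'],3),round(d['confidence'],2))
    u,v=proj(p,[0.53,-0.19,0.0])[0].astype(int)
    im=p['pixels'][v-60:v+60,u-80:u+80]; cv2.imwrite(f'pics/{c}z.png',cv2.resize(im,None,fx=5,fy=5,interpolation=cv2.INTER_CUBIC)[:,:,::-1])
    k=(X[:,2]>0.012)&(X[:,2]<0.04)&(X[:,0]>.40)&(X[:,0]<.65)&(X[:,1]>-.32)&(X[:,1]<-.07)
    for x,y,z in X[k]: cv2.circle(top,(int((x-.40)*2000),int((-0.07-y)*2000)),2,col,-1)
cv2.imwrite('pics/top.png',top)
E
python3 m.py
```

```text
scene tray rim 1171
((548.96240234375, 240.12503051757812), (258.80694580078125, 176.99856567382812), 17.55253028869629)
0.82 10174
scene jar [ 0.572 -0.499  0.003] 0.57
scene brush [ 0.77  -0.06  -0.005] 0.85
scene pot_lid [ 0.386 -0.48  -0.001] 0.76
scene spoon [0.547 0.29  0.003] 0.85
side tray rim 773
((547.268798828125, 240.13824462890625), (259.49017333984375, 187.27976989746094), 17.349828720092773)
0.64 4704
side jar [ 0.572 -0.502  0.001] 0.58
side brush [ 0.775 -0.062  0.003] 0.89
side pot_lid [ 0.384 -0.48   0.002] 0.87
side spoon [0.549 0.293 0.005] 0.48
```

View pics/top.png

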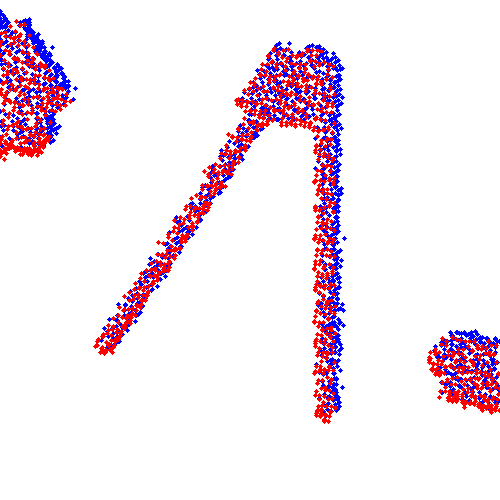

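View pics/scenez.png

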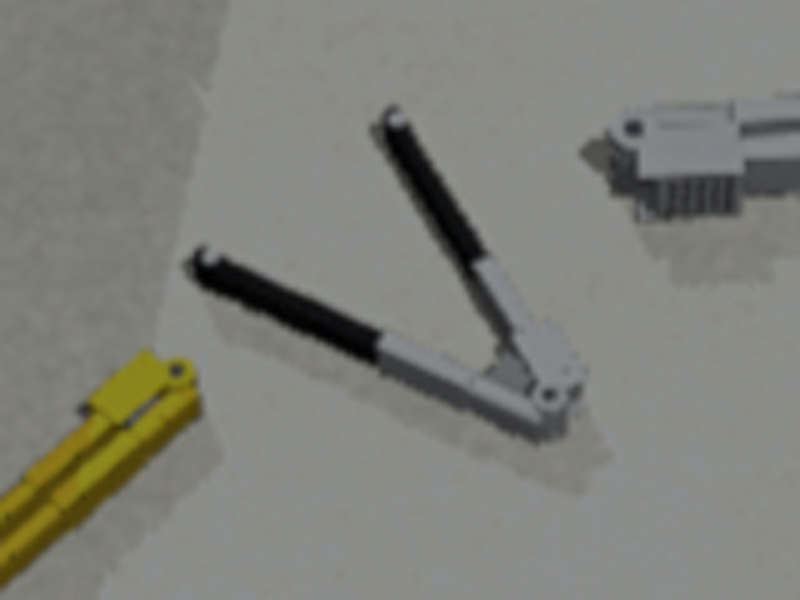

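View pics/sidez.png

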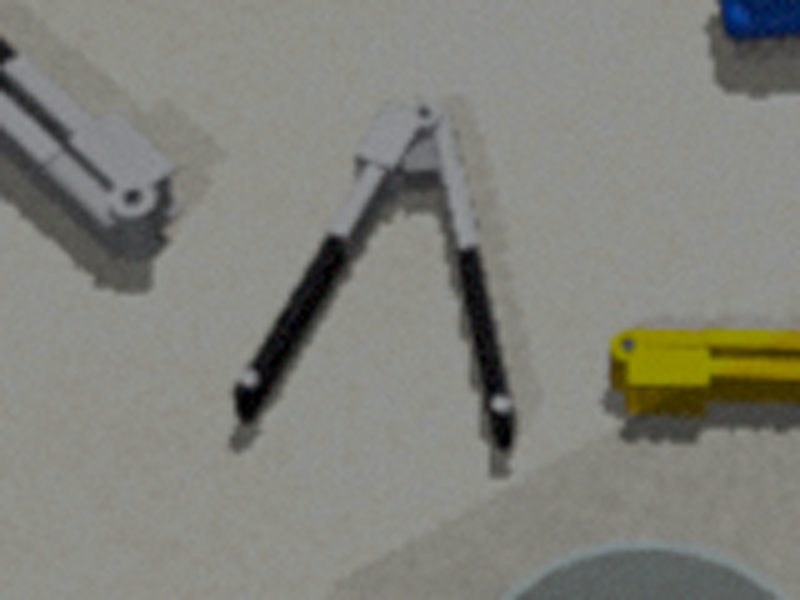

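Shut, the pads will sit about 70 mm from the pin. The pin is at about (0.555,-0.100), the bisector at -106°, and the grip point at about (0.535,-0.169). The tray yaw is 17.4° and the lane centre about (0.559,0.208). I'll move via the tray side to stay clear of the base.

Emit:
send_rows(
  steps=[
    [0, -33, -21, 0, 1],
    [0, -33, -21, 0, 1],
    [0, -33, -21, 0, 1],
    [0, -33, -21, 0, 1],
    [0, -33, -21, 0, 1],
  ],
)

```text
time: 2.22
eef_pos: [0.2957, 0.4877, 0.2463]
ee_rot: [1.026, 1.562, 2.354]
wrist_force: [1.3, 0.4, 0.5]
grip_width: 0.0854
```

Emit:
send_rows(
  steps=[
    [0, -33, -21, 0, 1],
    [0, -33, -21, 0, 1],
    [0, -33, -21, 0, 1],
    [0, -33, -21, 0, 1],
    [0, -33, -21, 0, 1],
  ],
)

```text
time: 2.63
eef_pos: [0.4359, 0.3387, 0.246]
ee_rot: [0.68, 1.56, 2.01]
wrist_force: [0.3, 0.3, 0.4]
grip_width: 0.0853
```

Emit:
send_rows(
  steps=[
    [0, -18, -36, 0, 1],
    [0, -18, -36, 0, 1],
    [0, -18, -36, 0, 1],
    [0, -18, -36, 0, 1],
    [0, -18, -36, 0, 1],
  ],
)

```text
time: 3.05
eef_pos: [0.4856, 0.1362, 0.2451]
ee_rot: [0.067, 1.558, 1.396]
wrist_force: [1.1, 0.1, 0.6]
grip_width: 0.0854
```

Emit:
send_rows(
  steps=[
    [0, -18, -36, 0, 1],
    [0, -18, -36, 0, 1],
    [0, -18, -36, 0, 1],
    [0, -18, -36, 0, 1],
    [0, -18, -36, 0, 1],
  ],
)

```text
time: 3.47
eef_pos: [0.53, -0.0672, 0.2446]
ee_rot: [-0.199, 1.554, 1.131]
wrist_force: [0.5, -0.4, 0.3]
grip_width: 0.0855
```

Emit:
send_rows(
  steps=[
    [0, 0, 0, 7, 1],
    [0, 0, 0, 7, 1],
    [0, 0, 0, 7, 1],
    [0, 0, 0, 7, 1],
    [0, 0, 0, 7, 1],
  ],
)

```text
time: 3.88
eef_pos: [0.5303, -0.0847, 0.2464]
ee_rot: [-0.07, 1.556, 0.631]
wrist_force: [-0.1, -0.4, 0.2]
grip_width: 0.0855
```

Emit:
send_rows(
  steps=[
    [0, 0, 0, 7, 1],
    [0, 0, 0, 7, 1],
    [0, 0, 0, 7, 1],
    [0, 0, 0, 7, 1],
    [0, 0, 0, 7, 1],
  ],
)

```text
time: 4.3
eef_pos: [0.5304, -0.0852, 0.2472]
ee_rot: [0.529, 1.555, 0.606]
wrist_force: [0.3, 0.3, 0.0]
grip_width: 0.0855
```

```bash
cat >> h.py <<'E'
from scipy.spatial.transform import Rotation as Ro
def goto(xyz,jaw=None):
    s=readout.state(); R=Ro.from_euler('xyz',s['ee_rot']).as_matrix()
    d=R.T@(np.array(xyz)-s['eef_pos'])*1000
    a=np.degrees(np.arctan2(R[1,2],R[0,2]))
    print('t',round(s['time'],2),'pos',s['eef_pos'].round(4),'tilt',R[:,0].round(3),'jaw',a.round(1),'shift mm',d.round(1),'w',round(s['grip_width'],4),'F',s['wrist_force'].round(1),'q',s['joints'].round(2))
    if jaw is not None: print('turn', -((jaw-a+180)%360-180))
E
python3 -c "
from h import *
goto([.535,-.169,.2],-16)"
```

```text
t 4.3 pos [ 0.5304 -0.0852  0.2472] tilt [ 0.013  0.009 -1.   ] jaw 4.4 shift mm [ 46.5 -84.3  -2.4] w 0.0855 F [0.3 0.3 0. ] q [-0.52  0.24  0.72  1.83 -0.19  1.12  0.34]
turn 20.392415512660364
```

Emit:
send_rows(
  steps=[
    [5, -28, 0, 0, 1],
    [5, -28, 0, 0, 1],
    [5, -28, 0, 0, 1],
    [0, 0, 0, 7, 1],
    [0, 0, 0, 7, 1],
  ],
)

```text
time: 4.72
eef_pos: [0.5388, -0.1691, 0.2316]
ee_rot: [0.76, 1.551, 0.593]
wrist_force: [0.5, 0.9, 0.4]
grip_width: 0.0854
```

Emit:
send_rows(
  steps=[
    [0, 0, 0, 7, 1],
    [0, 0, 0, 0, 1],
    [0, 0, 0, 0, 1],
    [0, 0, 0, 0, 1],
    [0, 0, 0, 0, 1],
  ],
)

```text
time: 5.13
eef_pos: [0.5385, -0.1705, 0.2317]
ee_rot: [0.84, 1.551, 0.553]
wrist_force: [0.3, 0.9, 0.7]
grip_width: 0.0852
```

```bash
cat > w.py <<'E'
from h import *
import sys
p=cams.capture('wrist'); save(p,sys.argv[1])
for n in ['press_hinge','hopper_handle_end','plunger_handle_end']:
    for d in pinpoint(p,n)[:2]: print(n,np.round(d['xyz'],4),round(d['confidence'],2),proj(p,d['xyz']).round(0))
goto([.535,-.169,.2],-16)
E
python3 w.py w1
```

```text
press_hinge [ 0.5582 -0.103   0.0101] 0.98 [[321. 133.]]
press_hinge [ 0.4158 -0.1373  0.0166] 0.95 [[191. 212.]]
hopper_handle_end [ 0.4534 -0.2442  0.0128] 0.87 [[264. 295.]]
hopper_handle_end [ 0.7951 -0.2959  0.0133] 0.74 [[594. 252.]]
plunger_handle_end [ 0.8005 -0.2812  0.0149] 0.85 [[599. 238.]]
plunger_handle_end [ 0.5642 -0.2787  0.0142] 0.62 [[374. 297.]]
t 5.33 pos [ 0.5385 -0.1706  0.2317] tilt [ 0.016  0.01  -1.   ] jaw -16.5 shift mm [31.7  0.1 -4.2] w 0.0854 F [-0.6  1.   0.2] q [-0.41  0.34  0.81  1.79 -0.29  1.12  0.21]
turn -0.5349088421987176
```

View pics/w1.png

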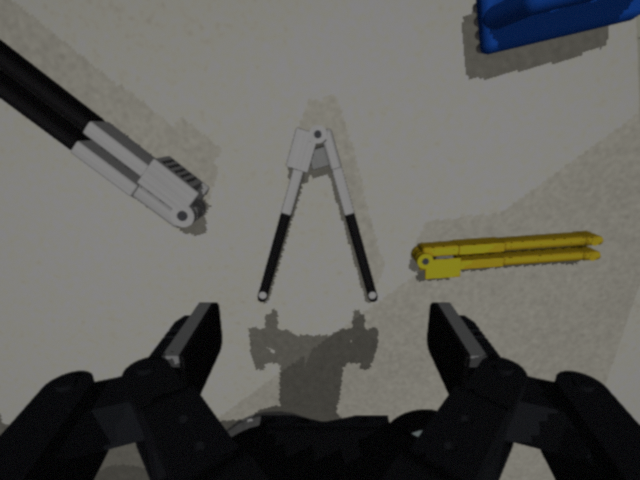

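The press is centred between the pads, hinge at (320,133) and ends at (264,295) and (374,297). I'll lower to 50 mm and check the fingertips from the side.

```bash
python3 -c "
from h import *
goto([.536,-.168,.05],-16.5)"
```

```text
t 5.33 pos [ 0.5385 -0.1706  0.2317] tilt [ 0.016  0.01  -1.   ] jaw -16.5 shift mm [181.7  -0.8  -5.5] w 0.0854 F [-0.6  1.   0.2] q [-0.41  0.34  0.81  1.79 -0.29  1.12  0.21]
turn -0.03490884219871759
```

Emit:
send_rows(
  steps=[
    [36, 0, -1, 0, 1],
    [36, 0, -1, 0, 1],
    [36, 0, -1, 0, 1],
    [36, 0, -1, 0, 1],
    [36, 0, -1, 0, 1],
  ],
)

```text
time: 5.75
eef_pos: [0.548, -0.1698, 0.0558]
ee_rot: [0.447, 1.528, 0.163]
wrist_force: [0.5, -0.3, -0.2]
grip_width: 0.0852
```

```bash
cat > sd.py <<'E'
from h import *
import sys
for c in ['scene','side']:
    p=cams.capture(c); s=readout.state()
    u,v=proj(p,s['eef_pos'])[0].astype(int)
    P=cloud(p)
    X=P.reshape(-1,3)[p['z_map'].ravel()>0]
    R=Ro.from_euler('xyz',s['ee_rot']).as_matrix(); L=(X-s['eef_pos'])@R*1000
    k=(abs(L[:,1])<14)&(abs(L[:,2])<65)&(X[:,2]>0.004)&(X[:,2]<.1)
    for sg in (1,-1):
        q=L[k&(sg*L[:,2]>0)]
        q=q[(abs(q[:,2])>float(sys.argv[2]))]
        if len(q): print(c,sg,len(q),'tip ahead',np.percentile(q[:,0],[90,95,99]).round(1),'z',np.percentile(abs(q[:,2]),[5,95]).round(1))
    v=min(max(v,80),400);u=min(max(u,107),533)
    im=p['pixels'][v-80:v+80,u-107:u+107]; cv2.imwrite(f'pics/{sys.argv[1]}_{c}.png',cv2.resize(im,None,fx=3.5,fy=3.5,interpolation=cv2.INTER_CUBIC)[:,:,::-1])
goto([.536,-.168,.024],-16.5)
E
python3 sd.py a 42
```

```text
scene 1 96 tip ahead [-11.3  -7.4  -5.3] z [48.6 62.2]
scene -1 43 tip ahead [-15.6  -6.1  26. ] z [42.6 59.4]
side 1 117 tip ahead [-4.7 -1.2  4.7] z [42.7 57.5]
side -1 155 tip ahead [-3.5  2.6 36.4] z [43.4 62.6]
t 5.85 pos [ 0.5432 -0.1677  0.0517] tilt [ 0.029  0.01  -1.   ] jaw -16.3 shift mm [27.5 -2.8 -7.5] w 0.085 F [-0.8  0.8  0.5] q [-0.27  0.56  0.65  1.94 -0.51  0.77  0.39]
turn 0.2388238387935928
```

View pics/a_side.png

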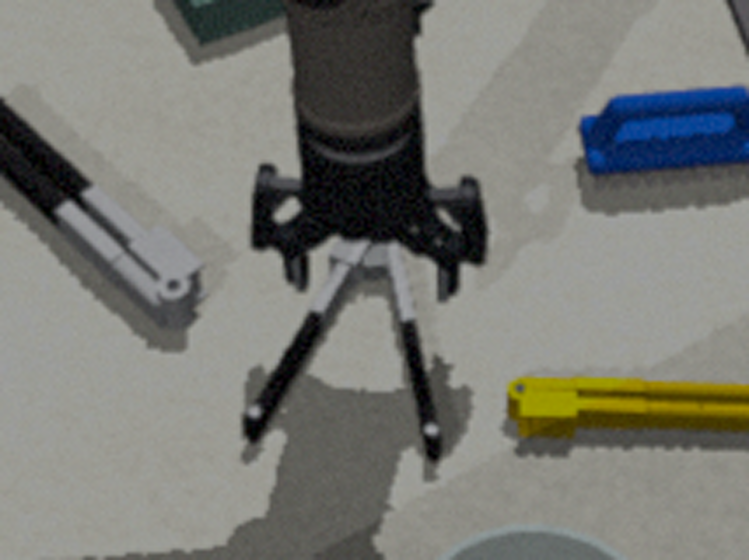

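View pics/a_scene.png

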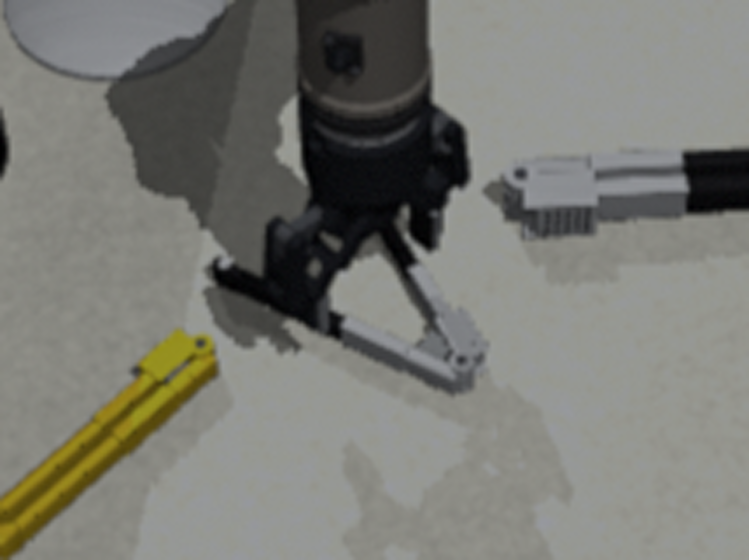

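Emit:
send_rows(
  steps=[
    [0, -1, -4, 0, 1],
    [0, -1, -4, 0, 1],
    [10, -1, 0, 0, 1],
    [10, 0, 0, 0, 1],
    [5, 0, 0, 0, 1],
  ],
)

```text
time: 6.27
eef_pos: [0.5402, -0.1707, 0.0332]
ee_rot: [0.45, 1.528, 0.167]
wrist_force: [-0.2, 0.2, -0.4]
grip_width: 0.0855
```

```bash
python3 -c "
from h import *
goto([.536,-.168,.022],-16.5)"
```

```text
t 6.27 pos [ 0.5402 -0.1707  0.0332] tilt [ 0.042  0.007 -0.999] jaw -16.2 shift mm [11.   1.2 -5.2] w 0.0855 F [-0.2  0.2 -0.4] q [-0.24  0.58  0.63  1.97 -0.54  0.72  0.43]
turn 0.25055847226875017
```

Emit:
send_rows(
  steps=[
    [2, 0, -3, 0, 1],
    [2, 0, -2, 0, 1],
    [2, 0, 0, 0, 1],
    [2, 0, 0, 0, 1],
    [0, 0, 0, 0, 1],
  ],
)

```text
time: 6.68
eef_pos: [0.5364, -0.1691, 0.0251]
ee_rot: [0.443, 1.526, 0.16]
wrist_force: [0.0, -0.3, 0.4]
grip_width: 0.0853
```

```bash
python3 sd.py b 60;python3 -c "
from h import *
goto([.536,-.168,.022],-16.5)"
```

```text
scene 1 15 tip ahead [-50.7 -48.2 -44.5] z [60.4 64.8]
scene -1 49 tip ahead [-45.5 -44.8 -40.1] z [60.2 64.8]
side 1 16 tip ahead [-47.5 -44.  -40.6] z [60.6 64.4]
side -1 33 tip ahead [-45.5 -42.7 -36.6] z [60.1 64.5]
t 6.78 pos [ 0.5367 -0.1693  0.0253] tilt [ 0.045  0.007 -0.999] jaw -16.2 shift mm [ 1.3  1.  -1. ] w 0.0855 F [-0.3  0.2  0.6] q [-0.24  0.59  0.61  1.98 -0.55  0.7   0.44]
turn 0.2539745894263774
t 6.78 pos [ 0.5367 -0.1693  0.0253] tilt [ 0.045  0.007 -0.999] jaw -16.2 shift mm [ 3.3  1.  -1.1] w 0.0855 F [-0.3  0.2  0.6] q [-0.24  0.59  0.61  1.98 -0.55  0.7   0.44]
turn 0.2539745894263774
```

View pics/b_side.png

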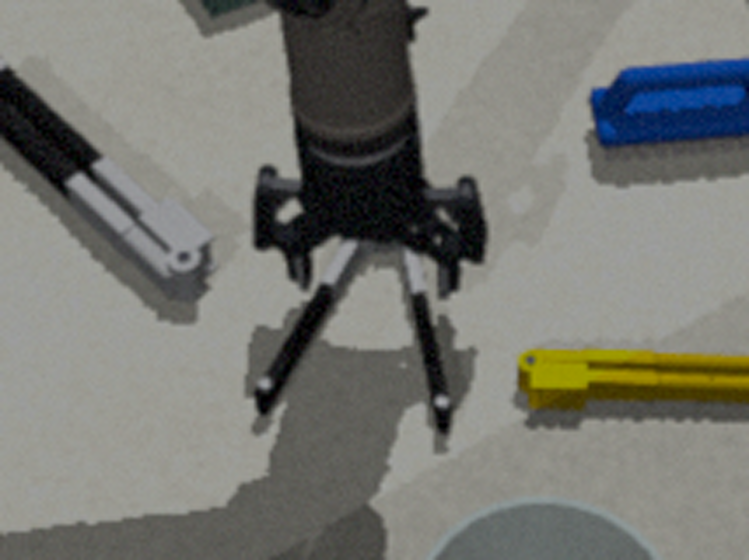

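View pics/b_scene.png

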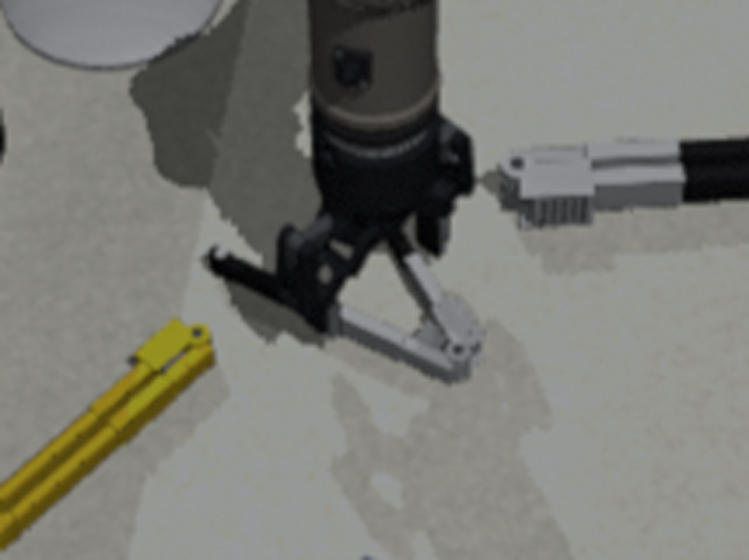

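Both pads straddle the handles. Now closing gradually.

Emit:
send_rows(
  steps=[
    [3, 0, 0, 0, 0.9],
    [0, 0, 0, 0, 0.8],
    [0, 0, 0, 0, 0.75],
    [0, 0, 0, 0, 0.7],
    [0, 0, 0, 0, 0.65],
  ],
  squeeze=25,
)

```text
time: 7.2
eef_pos: [0.5373, -0.1695, 0.0229]
ee_rot: [0.439, 1.524, 0.156]
wrist_force: [-0.3, 1.0, 2.4]
grip_width: 0.0557
```

Emit:
send_rows(
  steps=[
    [0, 0, 0, 0, 0.6],
    [0, 0, 0, 0, 0.55],
    [0, 0, 0, 0, 0.5],
    [0, 0, 0, 0, 0.45],
    [0, 0, 0, 0, 0.4],
  ],
)

```text
time: 7.62
eef_pos: [0.5377, -0.17, 0.0235]
ee_rot: [0.424, 1.523, 0.141]
wrist_force: [-0.5, 1.1, 3.0]
grip_width: 0.0343
```

```bash
python3 sd.py c 60
```

```text
scene 1 9 tip ahead [-64.4 -63.5 -62.7] z [60.5 64.4]
scene -1 5 tip ahead [-63.7 -62.1 -60.9] z [60.4 63.1]
side 1 2 tip ahead [-68.8 -68.7 -68.6] z [61.  61.1]
side -1 7 tip ahead [-63.9 -62.8 -61.9] z [60.2 64.1]
t 7.72 pos [ 0.5377 -0.17    0.0235] tilt [ 0.047  0.007 -0.999] jaw -16.3 shift mm [-0.6  1.4 -2.2] w 0.0344 F [-0.7  1.4  2.9] q [-0.23  0.59  0.61  1.98 -0.56  0.69  0.44]
turn 0.24094093142772977
```

View pics/c_side.png

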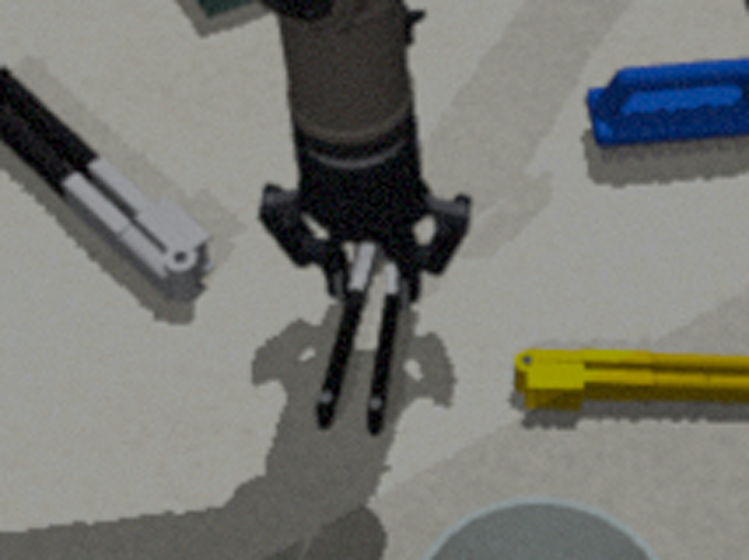

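Closing well; the handles are nearly parallel. I'll finish the squeeze with a firmer grip.

Emit:
send_rows(
  steps=[
    [0, 0, 0, 0, 0.35],
    [0, 0, 0, 0, 0.3],
    [0, 0, 0, 0, 0.2],
    [0, 0, 0, 0, 0.1],
    [0, 0, 0, 0, 0],
  ],
  squeeze=40,
)

```text
time: 8.13
eef_pos: [0.538, -0.1701, 0.024]
ee_rot: [0.434, 1.523, 0.149]
wrist_force: [-0.5, 0.5, 2.6]
grip_width: 0.0246
```

Emit:
send_rows(
  steps=[
    [0, 0, 0, 0, 0],
    [0, 0, 0, 0, 0],
    [0, 0, 0, 0, 0],
    [0, 0, 0, 0, 0],
    [0, 0, 0, 0, 0],
  ],
  squeeze=40,
)

```text
time: 8.55
eef_pos: [0.538, -0.1701, 0.024]
ee_rot: [0.436, 1.523, 0.151]
wrist_force: [-0.5, -0.3, 3.5]
grip_width: 0.0245
```

```bash
python3 sd.py d 60; python3 w.py w2
```

```text
scene 1 2 tip ahead [-69.5 -69.4 -69.4] z [61.5 62.5]
scene -1 7 tip ahead [-72.6 -70.2 -68.2] z [60.3 64.6]
side 1 2 tip ahead [12.3 16.9 20.7] z [61.3 64.1]
side -1 6 tip ahead [-66.8 -66.6 -66.5] z [60.5 64. ]
t 8.65 pos [ 0.538  -0.1701  0.024 ] tilt [ 0.048  0.007 -0.999] jaw -16.4 shift mm [-0.1  1.5 -2.5] w 0.025 F [-0.7  0.3  3.1] q [-0.23  0.59  0.61  1.98 -0.56  0.7   0.44]
turn 0.12829735365846773
press_hinge [ 0.4159 -0.1383  0.0179] 0.9 [[ 13. 333.]]
press_hinge [ 0.5616 -0.0977  0.0105] 0.8 [[329. 126.]]
t 8.85 pos [ 0.538  -0.1701  0.024 ] tilt [ 0.048  0.007 -0.999] jaw -16.4 shift mm [-176.     3.8    4.5] w 0.025 F [-0.9 -0.4  2.3] q [-0.23  0.59  0.61  1.98 -0.56  0.7   0.44]
turn -0.369359399685834
```

View pics/d_side.png

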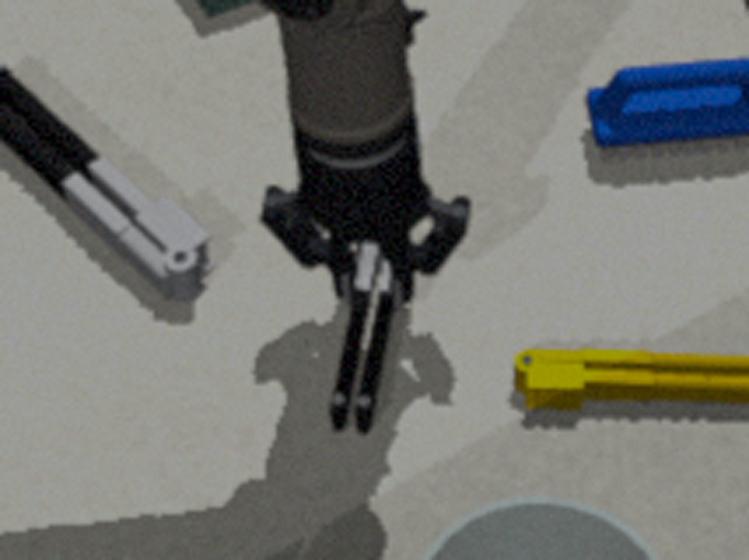

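View pics/w2.png

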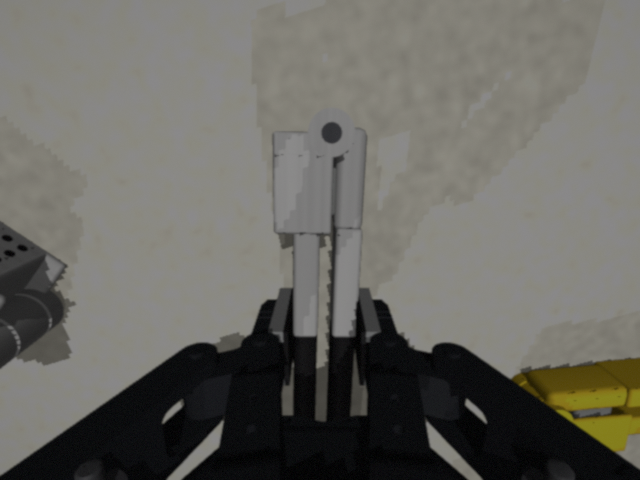

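The press is shut: handles are parallel in w2 (columns 307 and 342) and width is 25 mm. Lifting.

Emit:
send_rows(
  steps=[
    [-8, 0, 0, 0, 0],
    [-15, 0, 0, 0, 0],
    [-25, 0, 0, 0, 0],
    [-30, 0, 0, 0, 0],
    [-30, 0, 0, 0, 0],
  ],
)

```text
time: 9.27
eef_pos: [0.5255, -0.1674, 0.127]
ee_rot: [0.655, 1.543, 0.372]
wrist_force: [0.6, 0.3, -1.9]
grip_width: 0.0246
```

Emit:
send_rows(
  steps=[
    [-20, 0, 0, 0, 0],
    [-10, 0, 0, 0, 0],
    [0, 0, 0, 0, 0],
    [0, 0, 0, 0, 0],
    [0, 0, 0, 0, 0],
  ],
)

```text
time: 9.68
eef_pos: [0.5256, -0.1679, 0.1621]
ee_rot: [0.571, 1.537, 0.289]
wrist_force: [-0.4, 0.1, -2.7]
grip_width: 0.0247
```

```bash
python3 w.py w3; python3 -c "
from h import *
goto([.559,.208,.15],-72.6)"
```

```text
press_hinge [ 0.4153 -0.1369  0.0172] 0.81 [[172. 231.]]
press_hinge [ 0.6215 -0.2498  0.0157] 0.58 [[456. 286.]]
t 9.88 pos [ 0.5253 -0.168   0.1617] tilt [ 0.031  0.01  -0.999] jaw -16.2 shift mm [-38.    2.4  10.6] w 0.0247 F [ 0.3 -1.  -2.8] q [-0.38  0.39  0.78  1.91 -0.36  0.96  0.28]
turn -0.2025792815158809
t 9.88 pos [ 0.5253 -0.168   0.1617] tilt [ 0.031  0.01  -0.999] jaw -16.2 shift mm [ 16.3 370.2 -72.9] w 0.0247 F [ 0.3 -1.  -2.8] q [-0.38  0.39  0.78  1.91 -0.36  0.96  0.28]
turn 56.39742071848411
```

View pics/w3.png

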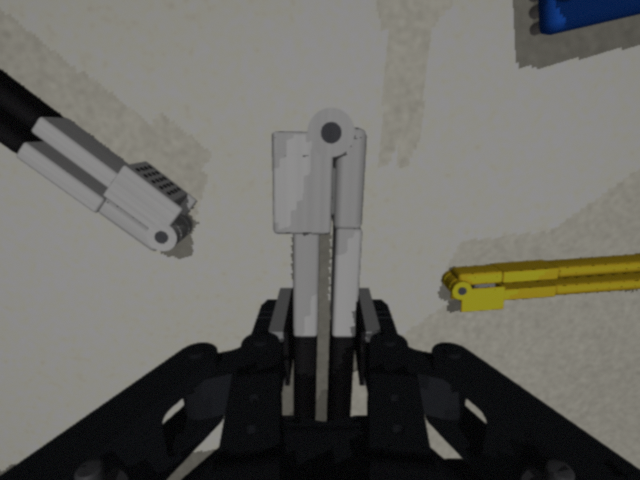

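The press sits in the pads exactly as before the lift. Carrying it to the tray.

Emit:
send_rows(
  steps=[
    [0, 20, -4, 0, 0],
    [0, 33, -6, 0, 0],
    [0, 35, -7, 0, 0],
    [0, 35, -7, 0, 0],
    [0, 35, -7, 0, 0],
  ],
)

```text
time: 10.3
eef_pos: [0.5379, -0.0157, 0.1603]
ee_rot: [0.289, 1.543, -0.017]
wrist_force: [1.3, 0.5, -2.5]
grip_width: 0.025
```

Emit:
send_rows(
  steps=[
    [0, 35, -7, 0, 0],
    [0, 35, -7, 0, 0],
    [0, 35, -7, 0, 0],
    [0, 33, -7, 0, 0],
    [0, 20, -4, 0, 0],
  ],
)

```text
time: 10.72
eef_pos: [0.5529, 0.1565, 0.1571]
ee_rot: [0.284, 1.548, -0.018]
wrist_force: [0.6, -0.2, -2.2]
grip_width: 0.0249
```

Emit:
send_rows(
  steps=[
    [0, 0, 0, 6, 0],
    [0, 0, 0, 7, 0],
    [0, 0, 0, 7, 0],
    [0, 0, 0, 7, 0],
    [0, 0, 0, 7, 0],
  ],
)

```text
time: 11.13
eef_pos: [0.5509, 0.1684, 0.1522]
ee_rot: [0.931, 1.553, 0.03]
wrist_force: [-0.7, 0.0, -2.5]
grip_width: 0.0253
```

```bash
python3 -c "
from h import *
goto([.559,.208,.15],-72.6)"
```

```text
t 11.13 pos [0.5509 0.1684 0.1522] tilt [ 0.017  0.001 -1.   ] jaw -51.6 shift mm [  2.4  30.8 -26. ] w 0.0253 F [-0.7  0.  -2.5] q [-1.03  0.49  0.86  1.85 -0.43  0.99 -0.88]
turn 20.969162698948026
```

Emit:
send_rows(
  steps=[
    [0, 0, 0, 7, 0],
    [0, 0, 0, 7, 0],
    [0, 0, 0, 7, 0],
    [0, 0, 0, 0, 0],
    [0, 0, 0, 0, 0],
  ],
)

```text
time: 11.55
eef_pos: [0.5492, 0.1687, 0.1479]
ee_rot: [0.885, 1.558, -0.39]
wrist_force: [0.3, -0.4, -1.7]
grip_width: 0.0252
```

```bash
python3 w.py w4; python3 -c "
from h import *
goto([.567,.210,.15],-72.6)"
```

```text
press_hinge [0.6216 0.1905 0.1317] 0.72 [[323. 128.]]
hopper_handle_end [0.6214 0.1868 0.1334] 0.55 [[332. 131.]]
t 11.75 pos [0.5494 0.1688 0.1485] tilt [ 0.013 -0.004 -1.   ] jaw -73.2 shift mm [ -50.5 -111.   319.5] w 0.0248 F [-1.1 -0.2 -2.5] q [-1.08  0.53  0.95  1.85 -0.5   1.01 -1.2 ]
turn -57.1752177105422
t 11.75 pos [0.5494 0.1688 0.1485] tilt [ 0.013 -0.004 -1.   ] jaw -73.2 shift mm [ -1.4  28.8 -34.4] w 0.0248 F [-1.1 -0.2 -2.5] q [-1.08  0.53  0.95  1.85 -0.5   1.01 -1.2 ]
turn -0.5752177105422049
```

View pics/w4.png

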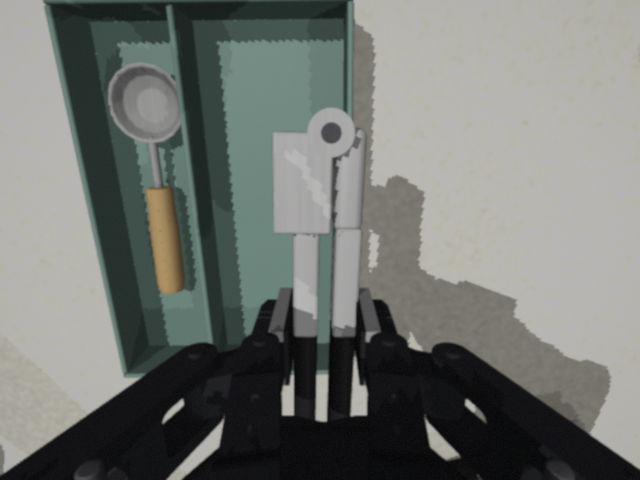

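The press is still shut and held, aligned with the lane (wide lane at columns 190–350). It needs about 29 mm along the lane and 34 mm sideways.

Emit:
send_rows(
  steps=[
    [0, 10, -12, 0, 0],
    [0, 10, -12, 0, 0],
    [0, 8, -10, 0, 0],
    [0, 0, 0, 0, 0],
    [0, 0, 0, 0, 0],
  ],
)

```text
time: 12.17
eef_pos: [0.5687, 0.2148, 0.149]
ee_rot: [1.211, 1.557, -0.062]
wrist_force: [0.5, -0.4, -2.8]
grip_width: 0.025
```

```bash
python3 -c "
from h import *
goto([.567,.210,.07],-72.6)"
```

```text
t 12.17 pos [0.5687 0.2148 0.149 ] tilt [ 0.014 -0.001 -1.   ] jaw -72.9 shift mm [79.  -4.   3.7] w 0.025 F [ 0.5 -0.4 -2.8] q [-1.1   0.59  0.92  1.77 -0.53  1.04 -1.25]
turn -0.32850061084963045
```

Emit:
send_rows(
  steps=[
    [10, -1, 2, 0, 0],
    [18, -1, 2, 0, 0],
    [20, 0, 1, 0, 0],
    [18, 0, 0, 0, 0],
    [10, 0, 0, 0, 0],
  ],
)

```text
time: 12.58
eef_pos: [0.571, 0.2086, 0.0708]
ee_rot: [1.269, 1.552, -0.002]
wrist_force: [0.2, 0.2, -1.9]
grip_width: 0.0247
```

```bash
python3 w.py w5; python3 -c "
from h import *
goto([.567,.210,.028],-72.6)"
```

```text
press_hinge [0.6423 0.2313 0.0551] 0.72 [[321. 130.]]
plunger_handle_end [0.5624 0.206  0.0454] 0.68 [[322. 314.]]
t 12.78 pos [0.5728 0.2092 0.0734] tilt [ 0.022  0.001 -1.   ] jaw -72.8 shift mm [-127.8 -145.   350.9] w 0.0248 F [ 0.1 -0.6 -1.7] q [-1.03  0.67  0.84  1.83 -0.62  0.9  -1.17]
turn -56.82982919107246
t 12.78 pos [0.5728 0.2092 0.0734] tilt [ 0.022  0.001 -1.   ] jaw -72.8 shift mm [45.3 -6.2 -2.7] w 0.0248 F [ 0.1 -0.6 -1.7] q [-1.03  0.67  0.84  1.83 -0.62  0.9  -1.17]
turn -0.22982919107244015
```

View pics/w5.png

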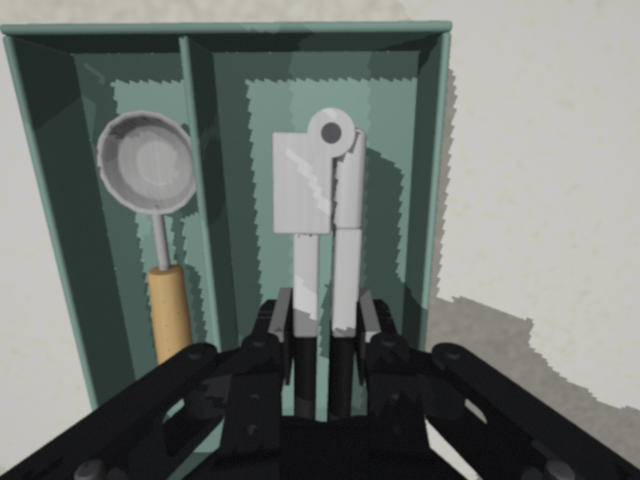

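Centred in the lane and below the rim. Lowering gently.

Emit:
send_rows(
  steps=[
    [8, -1, -1, 0, 0],
    [10, -2, -1, 0, 0],
    [8, -2, 0, 0, 0],
    [6, 0, 0, 0, 0],
    [3, 0, 0, 0, 0],
  ],
)

```text
time: 13.2
eef_pos: [0.571, 0.2108, 0.0395]
ee_rot: [1.428, 1.541, 0.158]
wrist_force: [0.2, -0.2, -2.4]
grip_width: 0.0247
```

```bash
python3 -c "
from h import *
goto([.567,.210,.028],-72.6)"
```

```text
t 13.2 pos [0.571  0.2108 0.0395] tilt [ 0.03   0.005 -1.   ] jaw -72.8 shift mm [11.4 -4.4 -0.4] w 0.0247 F [ 0.2 -0.2 -2.4] q [-1.    0.7   0.8   1.86 -0.66  0.84 -1.14]
turn -0.19436559769735595
```

Emit:
send_rows(
  steps=[
    [3, 0, 0, 0, 0],
    [2, 0, 0, 0, 0],
    [2, 0, 0, 0, 0],
    [1, 0, 0, 0, 0],
    [0, 0, 0, 0, 0],
  ],
)

```text
time: 13.62
eef_pos: [0.5709, 0.2109, 0.0296]
ee_rot: [1.413, 1.542, 0.143]
wrist_force: [-0.5, 0.2, -2.3]
grip_width: 0.0248
```

Emit:
send_rows(
  steps=[
    [2, 0, 0, 0, 0],
    [1, 0, 0, 0, 0],
    [1, 0, 0, 0, 0],
    [0, 0, 0, 0, 0],
    [0, 0, 0, 0, 0],
  ],
)

```text
time: 14.03
eef_pos: [0.5718, 0.2108, 0.0287]
ee_rot: [1.519, 1.541, 0.247]
wrist_force: [-1.3, 0.8, -1.5]
grip_width: 0.025
```

Emit:
send_rows(
  steps=[
    [2, 0, 0, 0, 0],
    [2, 0, 0, 0, 0],
    [2, 0, 0, 0, 0],
    [0, 0, 0, 0, 0],
    [0, 0, 0, 0, 0],
  ],
)

```text
time: 14.45
eef_pos: [0.5727, 0.2109, 0.0285]
ee_rot: [1.726, 1.541, 0.45]
wrist_force: [-0.6, -0.1, -3.6]
grip_width: 0.0248
```

```bash
python3 sd.py e 60
```

```text
scene 1 3 tip ahead [-63.1 -62.7 -62.5] z [60.4 61.7]
scene -1 7 tip ahead [24.1 24.3 24.4] z [60.6 63.6]
side 1 6 tip ahead [-67.4 -67.  -66.7] z [60.4 63.1]
t 14.55 pos [0.5725 0.2109 0.0281] tilt [ 0.026  0.012 -1.   ] jaw -73.1 shift mm [  -1.6 -145.3  351.9] w 0.0247 F [ 0.5 -0.8 -2.3] q [-0.98  0.72  0.78  1.86 -0.69  0.82 -1.13]
turn -56.57717885982538
```

View pics/e_side.png

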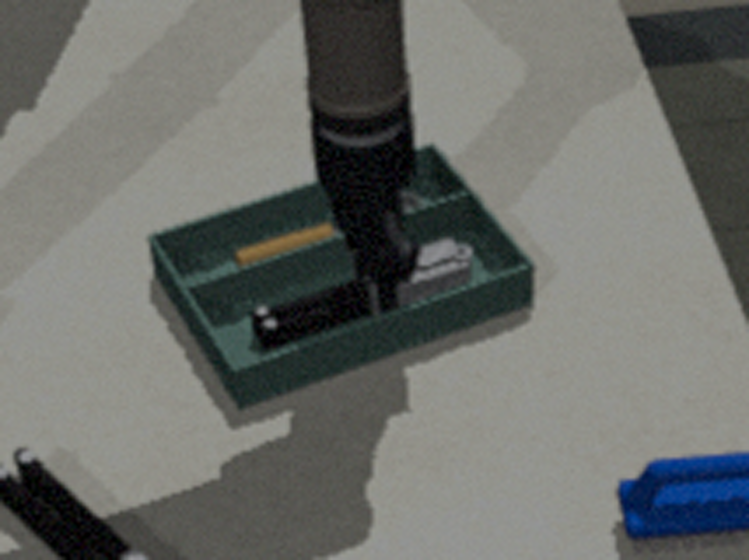

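```bash
cat > ht.py <<'E'
from h import *
for c in ['scene','side']:
    p=cams.capture(c); X=cloud(p).reshape(-1,3)[p['z_map'].ravel()>0]
    a=np.radians(17.4); Rt=np.array([[np.cos(a),np.sin(a)],[-np.sin(a),np.cos(a)]])
    L=(X[:,:2]-[.559,.2076])@Rt.T*1000; Z=X[:,2]*1000
    for x0 in range(-110,120,20):
        k=(abs(L[:,0]-x0)<10)&(abs(L[:,1])<40)&(Z>12)&(Z<36)
        if k.sum()>15: print(c,x0,k.sum(),'top',np.percentile(Z[k],[50,90]).round(1),'y',np.percentile(L[k,1],[3,97]).round(0))
    kf=(abs(L[:,0])<115)&(abs(L[:,1])<40)&(Z<11); print(c,'floor',np.median(Z[kf]).round(1))
    k=(abs(L[:,1])<40)&(abs(L[:,0])<123)&(Z>18)&(Z<36); print('x range',np.percentile(L[k,0],[1,99]).round(0))
E
python3 ht.py
```

```text
scene -10 26 top [25.1 28. ] y [ 2. 11.]
scene 10 86 top [27.1 30.9] y [-27.  12.]
scene 30 175 top [26.8 31. ] y [-25.  21.]
scene 50 119 top [27.6 30.8] y [-15.  16.]
scene 70 166 top [28.2 31.4] y [-15.  16.]
scene 90 146 top [27.5 31.7] y [-15.  15.]
scene floor 2.7
x range [-122.   97.]
side -90 50 top [24.9 31.1] y [-16.  11.]
side -70 72 top [25.3 28.9] y [-16.  11.]
side -50 73 top [24.3 29.4] y [-16.   8.]
side -30 70 top [25.8 29. ] y [-16.   8.]
side -10 74 top [25.8 28.8] y [-16.   9.]
side 10 68 top [27.2 33.1] y [-28.  17.]
side 30 28 top [21.  29.1] y [-18. -11.]
side 50 58 top [25.5 31.6] y [-18.   5.]
side 70 87 top [27.5 31.9] y [-18.  15.]
side 90 46 top [29.2 32. ] y [-18.  15.]
side floor 4.9
x range [-89. 123.]
```

Heights match a press resting on the floor: handle top about 28 mm, head about 30–31 mm. Releasing to half opening, which keeps the fingers clear of the walls.

Emit:
send_rows(
  steps=[
    [0, 0, 0, 0, 0.32],
    [0, 0, 0, 0, 0.36],
    [0, 0, 0, 0, 0.4],
    [0, 0, 0, 0, 0.45],
    [0, 0, 0, 0, 0.5],
  ],
  squeeze=20,
)

```text
time: 15.07
eef_pos: [0.5731, 0.2112, 0.0278]
ee_rot: [1.691, 1.541, 0.416]
wrist_force: [0.1, 0.3, 0.9]
grip_width: 0.0426
```

```bash
python3 w.py w6
```

```text
plunger_handle_end [0.6442 0.232  0.0145] 0.34 [[325. 133.]]
t 15.27 pos [0.573  0.2112 0.0278] tilt [ 0.027  0.012 -1.   ] jaw -73.0 shift mm [-177.7 -142.1  351.9] w 0.0427 F [-0.5  0.4 -0.7] q [-0.98  0.72  0.78  1.86 -0.69  0.82 -1.13]
turn -57.04433226274341
```

View pics/w6.png

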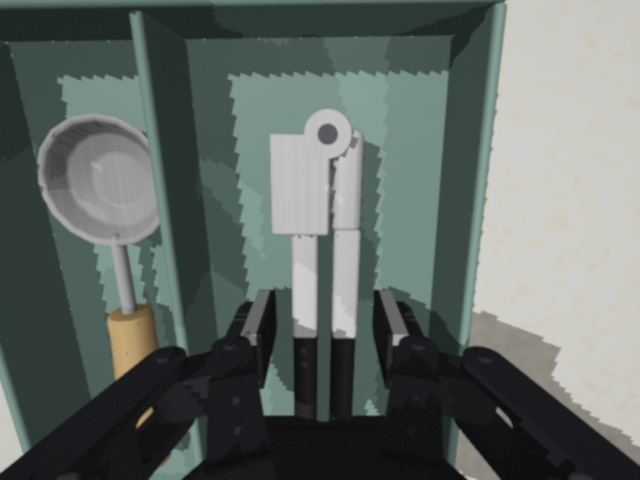

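Both pads are clear and the press is still shut. Retreating upward.

Emit:
send_rows(
  steps=[
    [-8, 0, 0, 0, 0.5],
    [-15, 0, 0, 0, 0.5],
    [-25, 0, 0, 0, 0.5],
    [-30, 0, 0, 0, 0.5],
    [-35, 0, 0, 0, 0.5],
  ],
)

```text
time: 15.68
eef_pos: [0.5649, 0.2082, 0.1408]
ee_rot: [1.671, 1.556, 0.395]
wrist_force: [0.9, 0.3, -0.2]
grip_width: 0.0425
```

Emit:
send_rows(
  steps=[
    [-35, 0, 0, 0, 0.5],
    [-30, 0, 0, 0, 0.5],
    [-10, 0, 0, 0, 0.5],
    [0, 0, 0, 0, 0.5],
    [0, 0, 0, 0, 0.5],
  ],
)

```text
time: 16.1
eef_pos: [0.5678, 0.2061, 0.2328]
ee_rot: [1.727, 1.539, 0.447]
wrist_force: [-0.1, -0.6, -0.2]
grip_width: 0.0424
```

```bash
python3 w.py w7; python3 ht.py; python3 -c "
from h import *
for c in ['scene','side']:
    p=cams.capture(c); save(p,c+'9')
    for n in ['press_hinge','hopper_handle_end','plunger_handle_end','jar','brush','pot_lid','spoon']:
        for d in pinpoint(p,n)[:3]:
            if d['confidence']>.45: print(c,n,np.round(d['xyz'],3),round(d['confidence'],2))
"
```

```text
press_hinge [0.6438 0.2327 0.0129] 0.73 [[320. 127.]]
press_hinge [0.5491 0.2949 0.0058] 0.59 [[234. 202.]]
hopper_handle_end [0.4708 0.1941 0.0137] 0.89 [[309. 300.]]
hopper_handle_end [0.5597 0.2088 0.004 ] 0.25 [[319. 216.]]
plunger_handle_end [0.4783 0.1737 0.0174] 0.72 [[329. 301.]]
t 16.3 pos [0.5666 0.2061 0.2301] tilt [ 0.025  0.011 -1.   ] jaw -73.3 shift mm [  25.  -138.7  350.3] w 0.0426 F [ 0.5  0.1 -0.1] q [-1.15  0.49  1.    1.72 -0.45  1.16 -1.3 ]
turn -57.307100965956806
scene -90 25 top [26.3 29.8] y [-11.  12.]
scene -70 98 top [26.1 29.9] y [-12.  13.]
scene -50 91 top [25.6 28.1] y [-13.  12.]
scene -30 98 top [25.3 27.7] y [-13.  12.]
scene -10 93 top [24.6 27.5] y [-13.  12.]
scene 10 103 top [25.2 28.7] y [-14.  11.]
scene 30 107 top [26.2 28.8] y [-14.  11.]
scene 50 121 top [26.3 28.8] y [-15.  15.]
scene 70 173 top [27. 30.] y [-15.  17.]
scene 90 136 top [26.9 30.4] y [-15.  15.]
scene floor 2.5
x range [-123.   95.]
side -90 49 top [24.2 30.1] y [-14.  10.]
side -70 73 top [25.4 30.2] y [-17.  11.]
side -50 71 top [24.5 29.9] y [-15.  10.]
side -30 73 top 
[... 729 characters left out ...]
56
scene brush [ 0.769 -0.062 -0.002] 0.72
scene pot_lid [ 0.387 -0.48  -0.003] 0.87
scene spoon [0.545 0.289 0.003] 0.78
side press_hinge [ 0.414 -0.134  0.017] 0.96
side press_hinge [ 0.621 -0.245  0.012] 0.66
side press_hinge [0.644 0.235 0.016] 0.6
side hopper_handle_end [0.292 0.072 0.014] 0.93
side hopper_handle_end [0.477 0.194 0.016] 0.9
side hopper_handle_end [ 0.8   -0.292  0.007] 0.74
side plunger_handle_end [ 0.8   -0.278  0.01 ] 0.94
side plunger_handle_end [0.273 0.061 0.017] 0.72
side plunger_handle_end [0.476 0.175 0.018] 0.64
side jar [ 0.572 -0.503  0.003] 0.56
side brush [ 0.774 -0.061  0.002] 0.75
side pot_lid [ 0.386 -0.478  0.001] 0.65
side spoon [0.55  0.29  0.003] 0.8
```

View pics/w7.png

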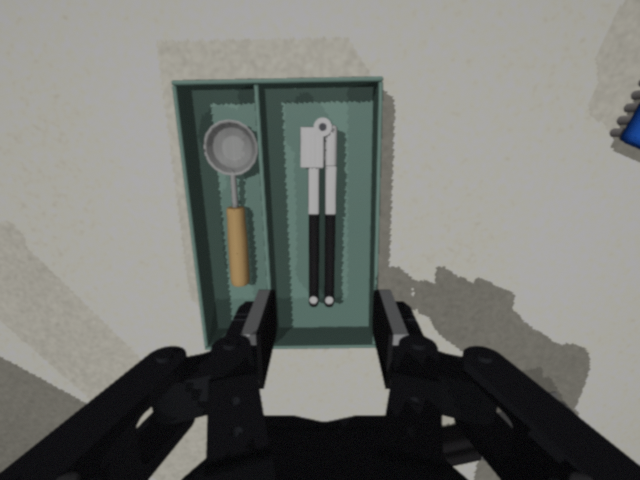

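View pics/side9.png

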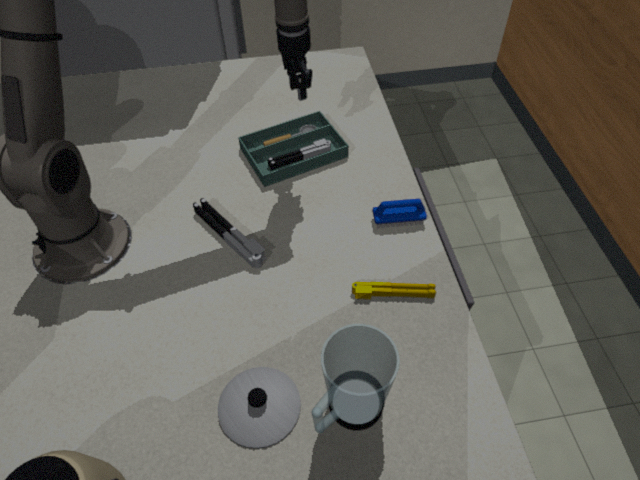

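In w7 the handle ends at (313,300) and (329,300) are about 16 px apart, roughly 16 mm. That matches shut, and the handles are parallel. The bystanders haven't moved, so I'm handing in.

```bash
python3 -c "
from h import *
print(readout.state()['dq'].round(3)); print(ticket.hand_in())"
```

```text
[-0.    -0.001 -0.001  0.003 -0.001  0.001  0.001]
the job is handed in; nothing more can be done
None
```

The smaller charcoal press is shut and lying flat in the tray's wide lane. I handed the job in at about 17 s on the robot's clock. I squeezed it shut where it lay, lifted it between the pads, lowered it to the lane floor, let go and moved the arm clear.

Last checks:
- **Shut:** in the wrist picture the handles are parallel and their ends about 16 mm apart, the shut value. The point network put the ends 18–21 mm apart, which is within its error.
- **In the lane:** the press is centred, with its handle tops at about 28 mm and its head at about 30 mm, as expected for resting on the 4 mm floor.
- **Bystanders:** the jar, brush, pot lid and spoon read within about 5 mm of where they started, which is measurement noise.
- **Touchdown:** the wrist force did not clearly show contact with the floor, so I judged it from the measured heights. The press may have settled by about 1 mm when I let go.

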